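Free the stowed shop tablet and set its tilt and swivel for the drill press

TASK

The shop tablet is stowed face down on its tilt-and-swivel cradle in the left-hand drawer, under a steel hold-down bar. Lift the bar straight up and level out of its two open brackets and lay it gently in the empty front part of the right-hand drawer; then raise the tablet by its red handle until the screen leans back 20 degrees past upright and, only once it is up, turn it on its cradle until the red pointer stands at the yellow clip, which marks the drill-press operator's place. Leave the clip and everything else where they are.

Things in the scene. Friction and masses are not known exactly. Their poses are not given: they have to be found in the camera images.
- cradle: Grey steel cradle screwed to the floor (z = 0) of the left drawer, which has 89 mm high walls. Foot: disc 192 mm across. Origin: under the swivel axis. Its -x is the front, toward which the folded tablet lies. Two upright U brackets at x = -25, y = +-114 mm (each 8 mm thick in y): slot 19 mm wide in x, seat 62 mm high, tops 84 mm high.
- turntable (a joint): Swivel of the tablet about the cradle's vertical axis, rad, about 0 when stowed, positive anticlockwise from above (screen turns to the robot's right); range +-1.2. Friction 0.25 N m, stays where it is left. Folded, the 172 mm wide tablet would strike the brackets beyond 0.25; once up past 0.7 rad of tilt it is clear.
- tablet (a joint): Tilt of the tablet, rad: about 0 folded flat, face down; 1.571 upright, screen to the cradle's front; 1.920 leaning back 20 degrees; stop at 2.4. Positive lifts the handle end up and back. Stiff: friction 0.8 N m, 0.55 kg, so 8 to 10 N at the handle lifts it; it stays where it is left.
- clip (a joint): Angle of the yellow clip about the same swivel axis, same sign and zero as joint turntable: the pointer stands at the clip when the two are equal. The clip grips the foot's rim, 11 mm wide, up to 13 mm high, 78 to 101 mm from the axis; leave it where it is.
- tilt_axis (a point): Middle of the tilt hinge, 40 mm above the drawer floor and 35 mm behind the swivel axis (turns with the turntable; its y is the hinge line).
- handle (a point): Middle of the tablet's red handle, a round bar 12 mm thick parallel to the hinge line and 151 mm from it; 83 mm free length between its two side arms, a 30 mm gap to the tablet's edge. The tablet (110 x 172 x 12 mm) fills the space from the hinge to 115 mm from it. Folded, the handle is 40 mm above the floor. Its frame turns with the tablet.
- pointer (a point): Just ahead of the tip of the turntable's red pointer, 80 mm from the swivel axis, 15 mm high; its frame turns with the turntable.
- clip_mark (a point): Black line on the yellow clip, 80 mm from the swivel axis, 13 mm high, on the scale on the cradle's foot; may be partly hidden from above by the folded tablet. Its frame turns with the clip.
- hold_bar: Steel hold-down bar 16 wide, 14 high, 256 long (its y), red end caps 22 x 20 mm outside the brackets, overall 264 mm; two black rubber pads 30 x 34 x 13 mm under it at y = +-60 mm; 0.2 to 0.42 kg. Origin: middle, level with the pads' underside (20 mm below the bar's centreline), 49 mm high when seated: the pads are then 3 mm above the folded tablet's back (z = 46 mm).
- bar_mid (a point): Middle of the hold-down bar on its centreline, where to grip it across its 16 mm; 69 mm high when seated, with 16 mm free under the bar there; 20 mm high when it stands on its pads on a drawer floor.
- bar_end_l (a point): The bar's end at its +y, on the centreline, 128 mm from the middle.
- bar_end_r (a point): The bar's end at its -y, on the centreline, 128 mm from the middle.
- drawer_spot (a point): Fixed point on the floor (z = 0) of the right drawer in the middle of its empty front part, which is 220 mm in x by 320 mm in y: the bar fits there lying along y. Walls 89 mm high stand 120 mm nearer the robot (front) and 170 to 190 mm to the left (between the drawers); red insert boxes 81 mm high begin 100 mm behind it.
- marker: White and black marker pen, 130 mm, lying along the front of the left drawer; leave it.
- drill_10: Twist drill, 10 mm by 133 mm, lying along the front of the left drawer; leave it.
- spanner_17: Steel combination spanner, 196 mm long, 9 mm thick, lying along x at the right end of the right drawer; leave it.
- centre_punch: Grey steel centre punch, 13 mm by 112 mm, lying along x beside the spanner, 165 mm right of drawer_spot; leave it.

How it is judged:
By the outcome, as a careful person would: the job done as asked, in the order asked, and still so for the second after the job is handed in, with the robot touching nothing.
It also fails if it takes over 72 s, if anything falls off the work surface, if the arm or the gripper's body presses on something with over 40 N, if the wrist force passes 120 N, or if a joint passes its speed limit or range.

ROBOT

A 6-joint arm with a two-finger parallel gripper is mounted at the origin on a cart in front of the work surface, level with it; the furniture and walls round the work are solid. World frame = base frame: x ahead of the robot, y to its left, z up, the work surface at z = 0. Lengths are in m, angles in rad, forces in N, time in s.
With the tool pointing down it reaches from about 0.425 to 0.95 m from the base axis. Payload 3.5 kg.
Tool frame: the origin (TCP) lies on the centre line of the jaws, within the pads' length; the fingertips stand 8 mm ahead of it and the grasp point (between the pads) lies 11 mm behind it; z points along the fingers, y is the line along which they close (so a half turn about z gives the same grasp; the last joint's range is limited). The gripper opens to 85 mm and grips with 20 to 120 N. Pads are 22 mm wide; open, the fingers measure 114 mm over their backs; the gripper's body (76 mm by 85 mm) begins 54 mm behind the grasp point. The pads swing forward as they close: fully open they stand 13 mm farther back than shut.
Start: joints at [1.056, 0.286, 1.577, -0, 1.279, -0.15], TCP at [0.241, 0.631, 0.239] pointing down, gripper open.
Joint ranges: [-2.77, 2.77], [-0.9, 2.22], [0.21, 2.48], [-1.53, 4.67], [0.24, 2.81], [-2.84, 2.84]. Speed limits (rad/s): [2.79, 2.79, 3.14, 3.14, 3.14, 3.14].

INTERFACE

Orientations are given as a unit quaternion [x, y, z, w].
In Python, from plant import ctrl gives the robot as it stands. The module is installed in compiled form; this text tells all that it offers.
- The arm moves only by the tool send_rows, never from a script. Its argument "steps" is a list of rows, each a list of 5 numbers: the shift along the tool's x, y, z in m, then the turn about the tool's z in degrees, then the opening, from -1 (shut) to 1 (fully open). A call has 1 to 12 rows; each row is the pose to reach, as a shift and turn from the pose commanded when the call began, along the tool's axes at that moment; what a row does not reach only later rows make up. A row lasts 1/10 s, in which the tool goes at most 50 mm and 8.59 degrees, less where a joint would pass 70% of its speed; a pose out of reach is approached as far as the arm can. A call with a gripper value outside its range is refused whole. The fingers move at their own pace and stop on an object; "squeeze" is the grip in N (left out, the last holds). Time passes only in rows, so rows that repeat a pose let the fingers close. It gives the time, the measured TCP pose, the force, the opening and the grip force at its end, in the units of the state.
- ctrl.get_state(): the state, without advancing time (a new reading comes with each control period).
- ctrl.read_camera(name): name is "scene" or "top" or "wrist"; returns the picture (480x640x3 uint8, red, green, blue); there is no depth.
- ctrl.calibration(name): a dict with "intrinsics" (3x3 intrinsics, pixels), "extrinsics" (4x4, takes a point from world to camera coordinates); the wrist camera has in their place "tool_from_camera" (4x4, takes a point from camera to tool coordinates, whose origin is the TCP and whose axes are the flange's). Camera axes: x right, y up, looking along -z (the intrinsics and any distortion apply to the point x, -y, -z); pixel columns grow to the right and rows downward; lengths in m; the calibration is good to about 2 mm. A picture is of the moment at which its call begins: read the wrist's pose just before it. calibration takes no time and is no camera call.
- ctrl.sign_off(): hands the job in; it is judged then, once.
The state is a dict: "time": time; "qpos": joint angles; "dq": joint speeds; "joint_efforts": joint torques, N m; "eef_pos": TCP position; "tcp_rot": TCP orientation; "contact_force": force on the tool from outside, world axes, zero at the start; "wrist_torque": the same for the moment, N m; "opening": opening from 0.0 (shut) to 1.0 (fully open); "finger_force": force on a finger pad.
Only numpy, scipy, OpenCV 4.12 (cv2) and the standard library are available. Lean on these libraries where they do the work, as an engineer would, in place of code of your own. Each camera call takes 0.05 s, during which the arm holds its last target. There are 200 camera calls.

## Working session

There is one attempt and no reset: what is moved stays moved. The work goes in short steps, Python scripts to look and compute and a tool call to move; the robot and the scene stay as the last step left them, time stands still between calls to the robot, and variables do not carry over. Pictures are saved under pics/ and viewed, at most 10 in all, crops included, and the job is handed in when it is done.

Besides the shell and the picture viewer there is one more tool, called after "Call:" by a JSON object that holds its "name" and its "arguments", one argument or row to a line. send_rows: Moves the arm, as the interface text tells. Its arguments: {"type":"object","properties":{"steps":{"type":"array","items":{"type":"array","items":{"type":"number"}}},"squeeze":{"type":"number"}},"required":["steps"]}

```bash
mkdir -p pics; cat > h.py <<'E'
import numpy as np, cv2
from plant import ctrl
from scipy.spatial.transform import Rotation as R
def state():
    s=ctrl.get_state(); return s
def cam(name):
    s=ctrl.get_state(); c=ctrl.calibration(name); im=ctrl.read_camera(name)
    K=np.array(c["intrinsics"])
    if name=="wrist":
        T=np.eye(4);T[:3,:3]=R.from_quat(s["tcp_rot"]).as_matrix();T[:3,3]=s["eef_pos"]
        W=T@np.array(c["tool_from_camera"])
    else: W=np.linalg.inv(np.array(c["extrinsics"]))
    return im,K,W
def ray(K,W,u,v):
    d=np.linalg.inv(K)@[u,v,1]; d=np.array([d[0],-d[1],-d[2]]); return W[:3,3],W[:3,:3]@d
def onz(K,W,u,v,z):
    o,d=ray(K,W,u,v); return o+d*(z-o[2])/d[2]
def proj(K,W,p):
    q=np.linalg.inv(W)@np.append(p,1); q=K@[q[0],-q[1],-q[2]]; return q[:2]/q[2]
def save(im,n): cv2.imwrite("pics/"+n+".png",im[...,::-1])
E
python3 - <<'E'
from h import *
for n in("top","scene","wrist"):
    im,K,W=cam(n); save(im,n+"0"); print(n,K.round(1).tolist(),W.round(3).tolist(), {k:v for k,v in ctrl.calibration(n).items() if k not in("intrinsics","extrinsics","tool_from_camera")})
s=state();print(s["eef_pos"],s["tcp_rot"],s["time"])
print(R.from_quat(s["tcp_rot"]).as_matrix().round(3))
a=[cv2.imread(f"pics/{n}0.png") for n in("top",)]
E
```

```text
top [[465.5, 0.0, 315.8], [0.0, 465.5, 236.3], [0.0, 0.0, 1.0]] [[-0.023, 0.997, -0.072, 0.405], [-1.0, -0.024, -0.019, 0.021], [-0.02, 0.071, 0.997, 1.091], [0.0, 0.0, 0.0, 1.0]] {}
scene [[568.9, 0.0, 320.9], [0.0, 568.9, 239.3], [0.0, 0.0, 1.0]] [[-0.813, 0.445, -0.374, -0.056], [-0.582, -0.615, 0.532, 0.834], [0.007, 0.651, 0.759, 1.193], [0.0, 0.0, 0.0, 1.0]] {}
wrist [[402.2, 0.0, 311.0], [0.0, 402.2, 237.5], [0.0, 0.0, 1.0]] [[0.357, -0.902, -0.245, 0.178], [0.934, 0.344, 0.095, 0.654], [-0.002, -0.262, 0.965, 0.373], [0.0, 0.0, 0.0, 1.0]] {}
[0.24053808 0.63015242 0.23823068] [ 1.81412960e-01  9.83406566e-01 -8.74635074e-04 -3.15323661e-04] 0.15
[[-0.934  0.357 -0.001]
 [ 0.357  0.934 -0.002]
 [ 0.    -0.002 -1.   ]]
```

View pics/top0.png

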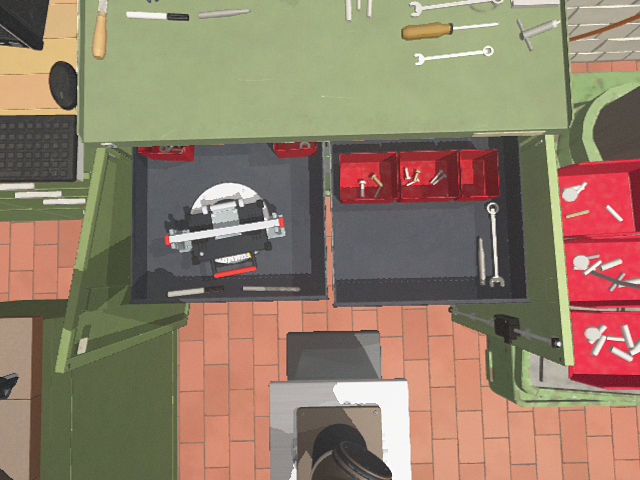

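View pics/wrist0.png

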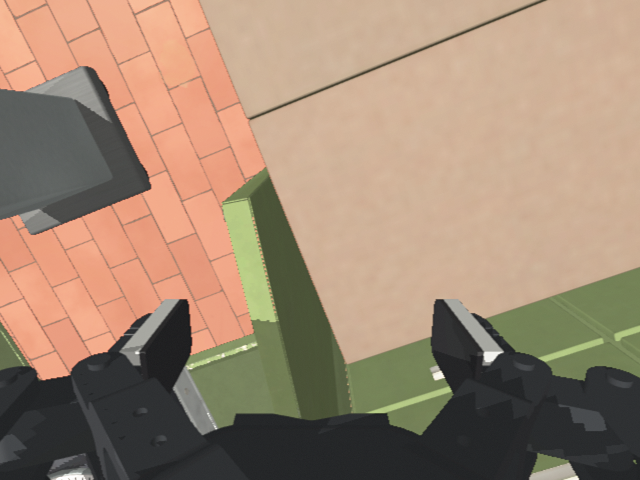

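The top view shows the bar at about (166,240)-(284,226), the red handle near (235,271), and the right drawer's empty front at about (335-475, 205-300). The wrist camera sees no part of the job yet.

```bash
python3 - <<'E'
from h import *
im,K,W=cam("top")
hsv=cv2.cvtColor(im,cv2.COLOR_RGB2HSV)
red=(((hsv[...,0]<8)|(hsv[...,0]>172))&(hsv[...,1]>150)&(hsv[...,2]>80)).astype(np.uint8)
red[:200]=0; red[:,:130]=0; red[:,330:]=0; red[305:]=0
n,l,st,c=cv2.connectedComponentsWithStats(red)
for i in range(1,n):
    if st[i,4]>8: print(st[i],c[i].round(1),"z.069",onz(K,W,*c[i],.069).round(4),"z.04",onz(K,W,*c[i],.04).round(4))
for uv in [(333,300),(527,300),(340,204),(500,200),(482,262),(494,262),(327,300)]: print(uv,onz(K,W,*uv,0).round(3),onz(K,W,*uv,.085).round(3))
cr=cv2.resize(im[175:310,130:330],None,fx=4,fy=4,interpolation=cv2.INTER_CUBIC);
save(cr,"topcrop")
im,K,W=cam("scene"); save(im,"scene1")
E
```

```text
[279 217   5  10  40] [281.2 221.6] z.069 [0.5135 0.1159 0.069 ] z.04 [0.5166 0.1186 0.04  ]
[165 235   6  10  41] [166.8 239.8] z.069 [0.4793 0.3703 0.069 ] z.04 [0.4814 0.3802 0.04  ]
[214 266  42  12 201] [234.4 271.4] z.069 [0.4062 0.2207 0.069 ] z.04 [0.4062 0.2264 0.04  ]
(333, 300) [0.335 0.005 0.   ] [0.34  0.006 0.085]
(527, 300) [ 0.325 -0.442  0.   ] [ 0.331 -0.406  0.085]
(340, 204) [ 0.559 -0.017  0.   ] [ 0.547 -0.014  0.085]
(500, 200) [ 0.559 -0.392  0.   ] [ 0.547 -0.36   0.085]
(482, 262) [ 0.415 -0.343  0.   ] [ 0.414 -0.315  0.085]
(494, 262) [ 0.414 -0.371  0.   ] [ 0.413 -0.34   0.085]
(327, 300) [0.335 0.019 0.   ] [0.34  0.019 0.085]
```

View pics/topcrop.png

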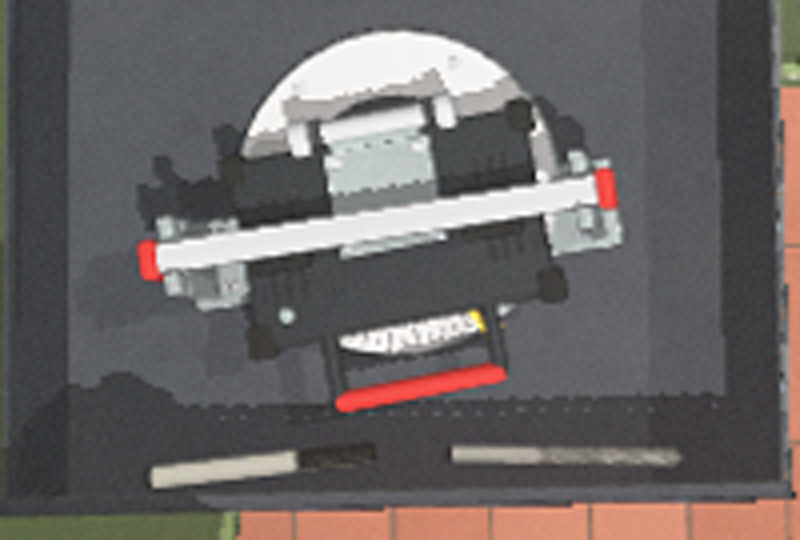

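View pics/scene0.png

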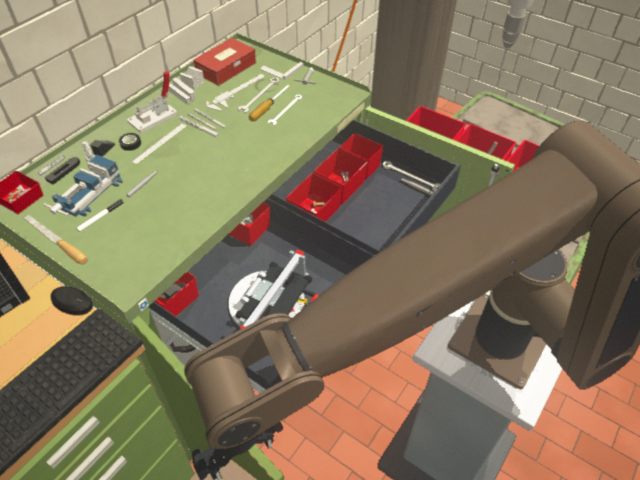

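The crop shows the bar with red caps at (151,260) and (605,188), the handle at (340,402)-(505,373), and part of the yellow clip at (482,320). The scene view agrees but the arm hides some of it. From these, the bar middle is at about (0.496, 0.243) with yaw 7.65°, the length checks out, and drawer_spot is at about (0.447, -0.17). I'm moving above the bar.

Call:
{"name": "send_rows", "arguments": {
  "steps": [
    [-0.377, -0.27, 0, 61.4, 0.6],
    [-0.377, -0.27, 0, 61.4, 0.6],
    [-0.377, -0.27, 0, 61.4, 0.6],
    [-0.377, -0.27, 0, 61.4, 0.6],
    [-0.377, -0.27, 0, 61.4, 0.6],
    [-0.377, -0.27, 0, 61.4, 0.6],
    [-0.377, -0.27, 0, 61.4, 0.6],
    [-0.377, -0.27, 0, 61.4, 0.6],
    [-0.377, -0.27, 0, 61.4, 0.6],
    [-0.377, -0.27, 0, 61.4, 0.6],
    [-0.377, -0.27, 0, 61.4, 0.6],
    [-0.377, -0.27, 0, 61.4, 0.6]
  ]
}}

```text
time: 1.45
eef_pos: [0.4962, 0.2444, 0.2391]
tcp_rot: [0.658, 0.753, -0.0, -0.0]
contact_force: [-0.0, 0.1, 0.2]
opening: 0.803
finger_force: 0.0
```

```bash
cat >> h.py <<'E'
def redblobs(im,mn=30):
    hsv=cv2.cvtColor(im,cv2.COLOR_RGB2HSV)
    m=(((hsv[...,0]<8)|(hsv[...,0]>172))&(hsv[...,1]>150)&(hsv[...,2]>80)).astype(np.uint8)
    n,l,st,c=cv2.connectedComponentsWithStats(m)
    out=[]
    for i in range(1,n):
        if st[i,4]>mn:
            p=np.argwhere(l==i)[:,::-1].astype(np.float32); out.append((st[i],c[i],cv2.minAreaRect(p)))
    return out
def pose():
    s=ctrl.get_state(); M=R.from_quat(s["tcp_rot"]).as_matrix()
    print("t",round(s["time"],2),"tcp",np.round(s["eef_pos"],4),"F",np.round(s["contact_force"],1),"open",round(s["opening"],2)); print(M.round(3).tolist()); return s,M
E
python3 - <<'E'
from h import *
pose()
im,K,W=cam("wrist"); save(im,"wrist1")
for st,c,r in redblobs(im): print(st,c.round(1),[np.round(x,1) for x in r],onz(K,W,*c,.069).round(4),onz(K,W,*c,.04).round(4))
E
```

```text
t 1.45 tcp [0.4962 0.2444 0.2391] F [-0.   0.1  0.2] open 0.8
[[-0.134, 0.991, -0.001], [0.991, 0.134, 0.001], [0.001, -0.001, -1.0]]
[  521     0   119   153 10301] [581.9  68.1] [array([588.7,  69.7]), array([ 92. , 163.4]), np.float64(17.8)] [0.6703 0.377  0.069 ] [0.6878 0.3833 0.04  ]
[297  31  33  19 492] [313.2  38.4] [array([313.,  40.]), array([18., 32.]), np.float64(90.0)] [0.48   0.3706 0.069 ] [0.4794 0.3763 0.04  ]
[ 192  161   25  113 1124] [204.9 218.9] [array([204.6, 216.6]), array([113.1,  14.8]), np.float64(83.7)] [0.4141 0.2326 0.069 ] [0.4072 0.2252 0.04  ]
[ 474  336   75   30 1104] [517.1 349.1] [array([510.1, 351.2]), array([74.4, 24.7]), np.float64(4.4)] [0.6842 0.155  0.069 ] [0.703  0.1403 0.04  ]
[300 364  25  11 249] [312.  369.3] [array([312., 369.]), array([10., 24.]), np.float64(90.0)] [0.5143 0.1124 0.069 ] [0.5169 0.0936 0.04  ]
[486 435  31  39 837] [500.2 454.9] [array([500.6, 456. ]), array([24.3, 37.6]), np.float64(12.8)] [0.6978 0.0469 0.069 ] [0.7179 0.0219 0.04  ]
```

View pics/wrist1.png

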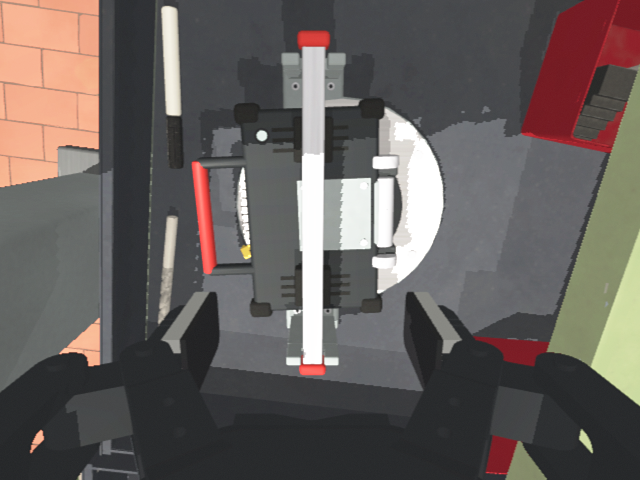

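The wrist view shows the bar with caps at (313,38) and (312,369), the handle at (205,219) and the clip at (245,252). The tool is over the bar middle, so I'm descending and gripping.

Call:
{"name": "send_rows", "arguments": {
  "steps": [
    [-0.001, 0.001, 0.05, 0, 0.1],
    [-0.001, 0.001, 0.09, 0, 0.1],
    [-0.001, 0.001, 0.13, 0, 0.1],
    [-0.001, 0.001, 0.16, 0, 0.1],
    [-0.001, 0.001, 0.18, 0, 0.1],
    [-0.001, 0.001, 0.18, 0, 0.1],
    [-0.001, 0.001, 0.18, 0, 0.1]
  ],
  "squeeze": 60
}}

```text
time: 2.2
eef_pos: [0.4973, 0.2443, 0.0596]
tcp_rot: [0.657, 0.754, -0.0, -0.0]
contact_force: [0.1, 0.5, 0.7]
opening: 0.552
finger_force: 0.0
```

Call:
{"name": "send_rows", "arguments": {
  "steps": [
    [0, 0, 0, 0, -1],
    [0, 0, 0, 0, -1],
    [0, 0, 0, 0, -1],
    [0, 0, 0, 0, -1],
    [0, 0, 0, 0, -1],
    [0, 0, 0, 0, -1],
    [0, 0, 0, 0, -1],
    [0, 0, 0, 0, -1]
  ],
  "squeeze": 60
}}

```text
time: 3.0
eef_pos: [0.4988, 0.2436, 0.0614]
tcp_rot: [0.658, 0.753, 0.001, 0.0]
contact_force: [-3.4, 0.8, 6.8]
opening: 0.176
finger_force: 60.4
```

Call:
{"name": "send_rows", "arguments": {
  "steps": [
    [0, -0.001, -0.005, 0, -1],
    [0, -0.001, -0.01, 0, -1],
    [0, -0.001, -0.015, 0, -1],
    [0, -0.001, -0.02, 0, -1],
    [0, -0.001, -0.025, 0, -1],
    [0, -0.001, -0.03, 0, -1],
    [0, -0.001, -0.04, 0, -1],
    [0, -0.001, -0.06, 0, -1],
    [0, -0.001, -0.09, 0, -1],
    [0, -0.001, -0.12, 0, -1],
    [0, -0.001, -0.12, 0, -1],
    [0, -0.001, -0.12, 0, -1]
  ]
}}

```text
time: 4.2
eef_pos: [0.4969, 0.2429, 0.1797]
tcp_rot: [0.658, 0.753, 0.001, 0.0]
contact_force: [-0.6, -0.6, -4.2]
opening: 0.179
finger_force: 59.3
```

```bash
python3 - <<'E'
from h import *
pose()
im,K,W=cam("wrist"); save(im,"wrist2")
for st,c,r in redblobs(im): print(st,c.round(1),onz(K,W,*c,.19).round(4),onz(K,W,*c,.04).round(4))
E
```

```text
t 4.2 tcp [0.4969 0.2429 0.1797] F [-0.6 -0.6 -4.2] open 0.18
[[-0.134, 0.991, 0.001], [0.991, 0.134, 0.0], [0.0, 0.001, -1.0]]
[ 560    0   80  150 8473] [608.9  79.8] [0.571  0.3341 0.19  ] [0.6725 0.3644 0.04  ]
[164 165  20 135 292] [172.7 227.1] [0.4478 0.2732 0.19  ] [0.4005 0.23   0.04  ]
[ 174  172   23  124 1013] [185.6 233.3] [0.4519 0.2717 0.19  ] [0.4096 0.2267 0.04  ]
[ 509  369   97   47 2005] [568.8 387. ] [0.5903 0.2332 0.19  ] [0.715  0.1417 0.04  ]
[479 411  10  20 123] [483.9 421.7] [0.5638 0.2149 0.19  ] [0.6566 0.1014 0.04  ]
```

View pics/wrist2.png

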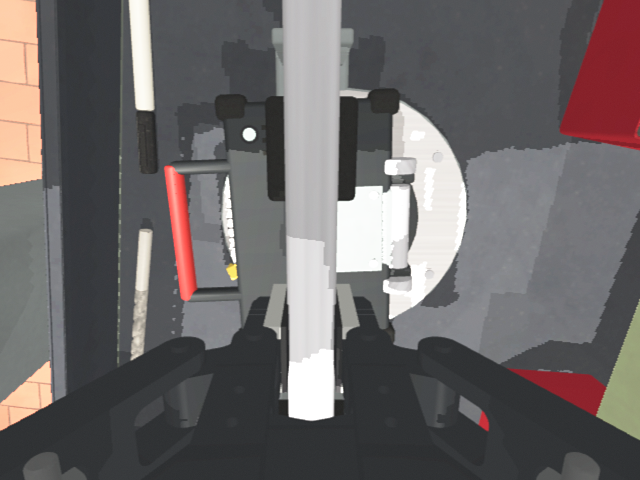

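The view shows the bar clear of the brackets and level, with both rubber pads free of the tablet; the clip shows at (232,271). I'm carrying the bar to the right drawer.

Call:
{"name": "send_rows", "arguments": {
  "steps": [
    [-0.015, -0.004, 0, 0.3, -1],
    [-0.045, -0.012, 0, 0.9, -1],
    [-0.085, -0.022, 0, 1.6, -1],
    [-0.125, -0.033, 0, 2.4, -1],
    [-0.17, -0.044, 0, 3.2, -1],
    [-0.215, -0.056, 0, 4.1, -1],
    [-0.26, -0.068, 0, 4.9, -1],
    [-0.3, -0.078, 0, 5.7, -1],
    [-0.34, -0.089, 0, 6.4, -1],
    [-0.37, -0.096, 0, 7, -1],
    [-0.39, -0.102, 0, 7.4, -1],
    [-0.403, -0.105, 0, 7.6, -1]
  ]
}}

```text
time: 5.45
eef_pos: [0.4449, -0.172, 0.1774]
tcp_rot: [0.707, 0.707, -0.001, -0.002]
contact_force: [1.1, -0.6, -3.9]
opening: 0.173
finger_force: 59.2
```

Call:
{"name": "send_rows", "arguments": {
  "steps": [
    [0, 0, 0, 0, -1],
    [0, 0, 0, 0, -1],
    [0, 0, 0, 0, -1]
  ]
}}

```text
time: 5.75
eef_pos: [0.4465, -0.1695, 0.1788]
tcp_rot: [0.706, 0.708, 0.0, -0.001]
contact_force: [0.6, -0.6, -2.8]
opening: 0.175
finger_force: 59.2
```

```bash
python3 - <<'E'
from h import *
pose()
im,K,W=cam("wrist"); save(im,"wrist3")
im2,K2,W2=cam("top")
save(np.hstack([cv2.resize(im,(400,300)),cv2.resize(im2[130:310,310:550],(400,300))]),"both3")
for p in [(.345,0),(.335,-.16),(.547,-.1)]: print(p, proj(K,W,[*p,0]).round(0),proj(K2,W2,[*p,0]).round(0))
E
```

```text
t 5.75 tcp [ 0.4465 -0.1695  0.1788] F [ 0.6 -0.6 -2.8] open 0.17
[[-0.003, 1.0, -0.001], [1.0, 0.003, 0.001], [0.001, -0.001, -1.0]]
(0.345, 0) [165. -27.] [335. 295.]
(0.335, -0.16) [171. 203.] [404. 298.]
(0.547, -0.1) [446. 125.] [375. 208.]
```

View pics/both3.png

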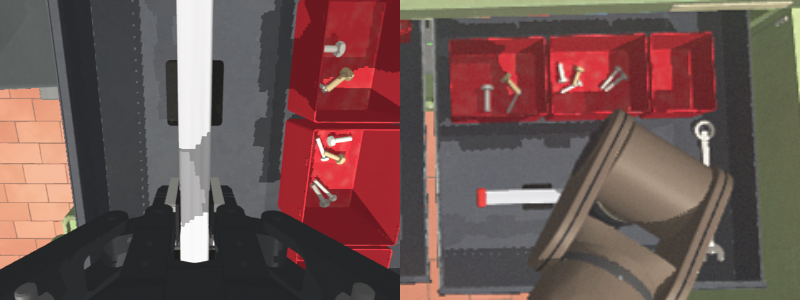

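The bar hangs over the clear front area: left end at (482,197), well off the wall at 440, with the inserts behind it. I'm lowering it gently.

Call:
{"name": "send_rows", "arguments": {
  "steps": [
    [0, 0, 0.015, 0, -1],
    [0, 0, 0.045, 0, -1],
    [0, 0, 0.08, 0, -1],
    [0, 0, 0.11, 0, -1],
    [0, 0, 0.13, 0, -1],
    [0, 0, 0.142, 0, -1],
    [0, 0, 0.15, 0, -1],
    [0, 0, 0.155, 0, -1],
    [0, 0, 0.158, 0, -1],
    [0, 0, 0.16, 0, -1],
    [0, 0, 0.162, 0, -1],
    [0, 0, 0.164, 0, -1]
  ]
}}

```text
time: 7.05
eef_pos: [0.4471, -0.1709, 0.0157]
tcp_rot: [0.707, 0.708, 0.0, 0.001]
contact_force: [0.7, -0.1, -2.6]
opening: 0.174
finger_force: 59.2
```

Call:
{"name": "send_rows", "arguments": {
  "steps": [
    [0, 0, 0.001, 0, -1],
    [0, 0, 0.002, 0, -1],
    [0, 0, 0.003, 0, -1],
    [0, 0, 0.003, 0, -1]
  ]
}}

```text
time: 7.45
eef_pos: [0.4468, -0.1707, 0.0124]
tcp_rot: [0.707, 0.708, 0.0, 0.0]
contact_force: [0.4, 0.3, -2.7]
opening: 0.175
finger_force: 59.3
```

Call:
{"name": "send_rows", "arguments": {
  "steps": [
    [0, 0, 0.001, 0, -1],
    [0, 0, 0.001, 0, -1],
    [0, 0, 0.002, 0, -1],
    [0, 0, 0.002, 0, -1]
  ]
}}

```text
time: 7.85
eef_pos: [0.4468, -0.1707, 0.0123]
tcp_rot: [0.706, 0.708, -0.0, -0.001]
contact_force: [-6.7, 3.0, 14.0]
opening: 0.172
finger_force: 61.4
```

Call:
{"name": "send_rows", "arguments": {
  "steps": [
    [0, 0, -0.001, 0, -1],
    [0, 0, -0.002, 0, -1],
    [0, 0, -0.002, 0, -0.5],
    [0, 0, -0.002, 0, -0.3],
    [0, 0, -0.002, 0, -0.1],
    [0, 0, -0.002, 0, 0],
    [0, 0, -0.002, 0, 0]
  ]
}}

```text
time: 8.55
eef_pos: [0.4468, -0.1707, 0.0124]
tcp_rot: [0.707, 0.708, 0.0, 0.0]
contact_force: [-0.1, -1.4, 0.0]
opening: 0.503
finger_force: 0.0
```

Call:
{"name": "send_rows", "arguments": {
  "steps": [
    [0, 0, -0.01, 0, 0],
    [0, 0, -0.03, 0, 0],
    [0, 0, -0.07, 0, 0],
    [0, 0, -0.12, 0, 0],
    [0, 0, -0.17, 0, 0],
    [0, 0, -0.22, 0, 0],
    [0, 0, -0.22, 0, 0]
  ]
}}

```text
time: 9.25
eef_pos: [0.4505, -0.1729, 0.2423]
tcp_rot: [0.706, 0.708, 0.002, 0.009]
contact_force: [0.4, -0.5, -0.1]
opening: 0.502
finger_force: 0.0
```

```bash
python3 - <<'E'
from h import *
s,M=pose()
im,K,W=cam("wrist"); save(im,"wrist4")
for st,c,r in redblobs(im): print(st,c.round(1),onz(K,W,*c,.02).round(4))
print(s["qpos"])
E
```

```text
t 9.25 tcp [ 0.4505 -0.1729  0.2423] F [ 0.4 -0.5 -0.1] open 0.5
[[-0.002, 1.0, 0.015], [1.0, 0.002, -0.01], [-0.01, 0.015, -1.0]]
[  415     0   211   372 54503] [512.8 166.2] [ 0.6315 -0.1401  0.02  ]
[289  38  28  16 200] [304.   43.8] [ 0.4473 -0.0421  0.02  ]
[470 266  14  16  56] [477.5 275.3] [ 0.6119 -0.2429  0.02  ]
[293 322  22  14  97] [304.7 329.3] [ 0.4473 -0.2988  0.02  ]
[516 407  18  16 164] [522.6 416.4] [ 0.6785 -0.4031  0.02  ]
[-5.77123515e-01 -1.62166119e-01  2.04235846e+00  1.29792788e-05
  1.24359191e+00 -5.79092807e-01]
```

Call:
{"name": "send_rows", "arguments": {
  "steps": [
    [0.05, -0.005, 0, -1, 0],
    [0.1, -0.01, 0, -2.5, 0],
    [0.15, -0.016, 0, -4, 0],
    [0.2, -0.021, 0, -5, 0],
    [0.25, -0.027, 0, -6.5, 0],
    [0.3, -0.032, 0, -8, 0],
    [0.35, -0.038, 0, -9, 0],
    [0.385, -0.042, 0, -10, 0],
    [0.3985, -0.043, 0, -10.4, 0],
    [0.3985, -0.043, 0, -10.4, 0],
    [0.3985, -0.043, 0, -10.4, 0]
  ]
}}

```text
time: 10.4
eef_pos: [0.4028, 0.227, 0.2315]
tcp_rot: [0.64, 0.769, -0.001, -0.0]
contact_force: [0.1, 0.3, 0.6]
opening: 0.496
finger_force: 0.0
```

```bash
python3 - <<'E'
from h import *
s,M=pose()
im,K,W=cam("wrist"); save(im,"wrist5")
for st,c,r in redblobs(im):
    if st[4]>200:
        b=cv2.boxPoints(r); b=b[np.argsort(b[:,1])]; a=onz(K,W,*b[:2].mean(0),.04);e=onz(K,W,*b[2:].mean(0),.04)
        print(st,c.round(1),onz(K,W,*c,.04).round(4),a.round(3),e.round(3),"len",np.linalg.norm(a-e).round(3),"yaw",np.degrees(np.arctan2(-(a-e)[0],(a-e)[1])).round(1))
hsv=cv2.cvtColor(im,cv2.COLOR_RGB2HSV)
y=((hsv[...,0]>18)&(hsv[...,0]<32)&(hsv[...,1]>150)&(hsv[...,2]>120)).astype(np.uint8)
n,l,st,c=cv2.connectedComponentsWithStats(y)
O=np.array([.522,.2463])
for i in range(1,n):
    if st[i,4]>15:
        p=onz(K,W,*c[i],.012); d=O-p[:2]; print("yel",st[i],p.round(4),"r",np.hypot(*d).round(4),"ang",np.degrees(np.arctan2(d[1],d[0])).round(1))
E
```

```text
t 10.4 tcp [0.4028 0.227  0.2315] F [0.1 0.3 0.6] open 0.5
[[-0.182, 0.983, -0.001], [0.983, 0.182, -0.001], [-0.001, -0.002, -1.0]]
[ 310  155   16  116 1173] [317.6 210.7] [0.4072 0.229  0.04  ] [0.399 0.273 0.04 ] [0.415 0.178 0.04 ] len 0.097 yaw 9.4
[ 550  347   90   60 3588] [598.6 372.3] [0.6907 0.127  0.04  ] [0.683 0.148 0.04 ] [0.697 0.093 0.04 ] len 0.057 yaw 14.9
yel [341 244  18  10  56] [0.4421 0.1955 0.012 ] r 0.0947 ang 32.5
yel [351 247   9   6  28] [0.4495 0.1938 0.012 ] r 0.0895 ang 35.9
```

View pics/wrist5.png

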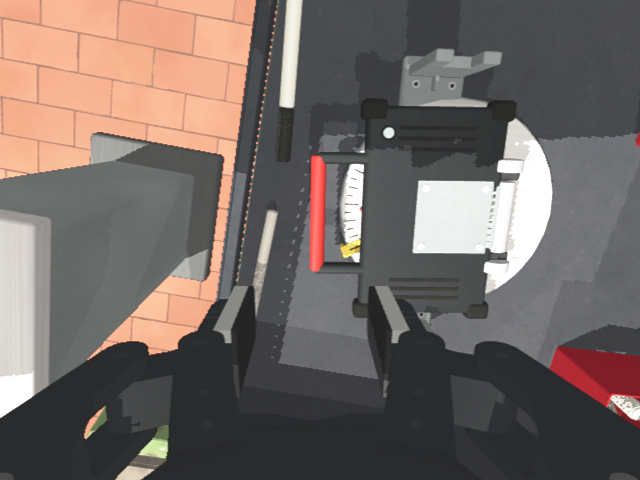

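The handle shows at (318,211) with yaw about 10°, and the clip at (350,248), about 25° from the cradle's zero. I'm narrowing the jaws to fit the 30 mm gap, descending and gripping the handle lightly.

Call:
{"name": "send_rows", "arguments": {
  "steps": [
    [-0.002, 0.004, 0.03, 0.5, -0.36],
    [-0.002, 0.004, 0.07, 0.5, -0.36],
    [-0.002, 0.004, 0.11, 0.5, -0.36],
    [-0.002, 0.004, 0.14, 0.5, -0.36],
    [-0.002, 0.004, 0.165, 0.5, -0.36],
    [-0.002, 0.004, 0.18, 0.5, -0.36],
    [-0.002, 0.004, 0.19, 0.5, -0.36],
    [-0.002, 0.004, 0.1975, 0.5, -0.36],
    [-0.002, 0.004, 0.1975, 0.5, -0.36],
    [-0.002, 0.004, 0.1975, 0.5, -0.36]
  ],
  "squeeze": 35
}}

```text
time: 11.45
eef_pos: [0.408, 0.2265, 0.0355]
tcp_rot: [0.643, 0.766, 0.001, 0.0]
contact_force: [-1.1, -0.0, -0.3]
opening: 0.318
finger_force: 0.0
```

Call:
{"name": "send_rows", "arguments": {
  "steps": [
    [0, 0, 0, 0, -1],
    [0, 0, 0, 0, -1],
    [0, 0, 0, 0, -1],
    [0, 0, 0, 0, -1],
    [0, 0, 0, 0, -1],
    [0, 0, 0, 0, -1]
  ]
}}

```text
time: 12.05
eef_pos: [0.4078, 0.2268, 0.0352]
tcp_rot: [0.643, 0.766, 0.001, 0.0]
contact_force: [0.8, -1.2, 3.1]
opening: 0.125
finger_force: 34.2
```

```bash
python3 - <<'E'
from h import *
s,M=pose(); print(s["finger_force"])
p=s["eef_pos"]; 
for t in np.arange(0,1.93,.12).tolist()+[1.92]:
    print(round(t,2), np.round([0.151*(1-np.cos(t)), -.151*np.sin(t)],4).tolist())
E
```

```text
t 12.05 tcp [0.4078 0.2268 0.0352] F [ 0.8 -1.2  3.1] open 0.12
[[-0.174, 0.985, 0.001], [0.985, 0.174, 0.0], [0.0, 0.001, -1.0]]
34.20135498046875
0.0 [0.0, -0.0]
0.12 [0.0011, -0.0181]
0.24 [0.0043, -0.0359]
0.36 [0.0097, -0.0532]
0.48 [0.0171, -0.0697]
0.6 [0.0264, -0.0853]
0.72 [0.0375, -0.0996]
0.84 [0.0502, -0.1124]
0.96 [0.0644, -0.1237]
1.08 [0.0798, -0.1332]
1.2 [0.0963, -0.1407]
1.32 [0.1135, -0.1463]
1.44 [0.1313, -0.1497]
1.56 [0.1494, -0.151]
1.68 [0.1675, -0.1501]
1.8 [0.1853, -0.1471]
1.92 [0.2027, -0.1419]
1.92 [0.2027, -0.1419]
```

Call:
{"name": "send_rows", "arguments": {
  "steps": [
    [0, 0.0005, -0.0121, 0, -1],
    [0, 0.0019, -0.0241, 0, -1],
    [0, 0.0043, -0.0359, 0, -1],
    [0, 0.0077, -0.0475, 0, -1],
    [0, 0.0119, -0.0588, 0, -1],
    [0, 0.0171, -0.0697, 0, -1],
    [0, 0.023, -0.0802, 0, -1],
    [0, 0.0299, -0.0902, 0, -1],
    [0, 0.0375, -0.0996, 0, -1],
    [0, 0.0458, -0.1083, 0, -1],
    [0, 0.0549, -0.1164, 0, -1],
    [0, 0.0644, -0.1237, 0, -1]
  ]
}}

```text
time: 13.25
eef_pos: [0.4664, 0.2368, 0.159]
tcp_rot: [0.642, 0.766, -0.007, -0.005]
contact_force: [-14.5, -4.6, 5.1]
opening: 0.12
finger_force: 34.3
```

Call:
{"name": "send_rows", "arguments": {
  "steps": [
    [0, 0, 0, 0, -1],
    [0, 0, 0, 0, -1]
  ]
}}

```text
time: 13.45
eef_pos: [0.469, 0.2373, 0.1612]
tcp_rot: [0.642, 0.766, -0.004, -0.002]
contact_force: [-11.0, -3.9, 7.4]
opening: 0.12
finger_force: 34.7
```

```bash
python3 - <<'E'
from h import *
s,M=pose()
im,K,W=cam("wrist"); im2,K2,W2=cam("scene")
print(proj(K2,W2,s["eef_pos"]))
u,v=proj(K2,W2,s["eef_pos"]).astype(int)
save(np.hstack([cv2.resize(im,(400,300)),cv2.resize(im2[max(0,v-75):v+75,u-100:u+100],(400,300))]),"b6")
E
```

```text
t 13.45 tcp [0.469  0.2373 0.1612] F [-11.   -3.9   7.4] open 0.12
[[-0.174, 0.985, -0.008], [0.985, 0.174, -0.003], [-0.002, -0.008, -1.0]]
[282.83618113 270.40230372]
```

View pics/b6.png

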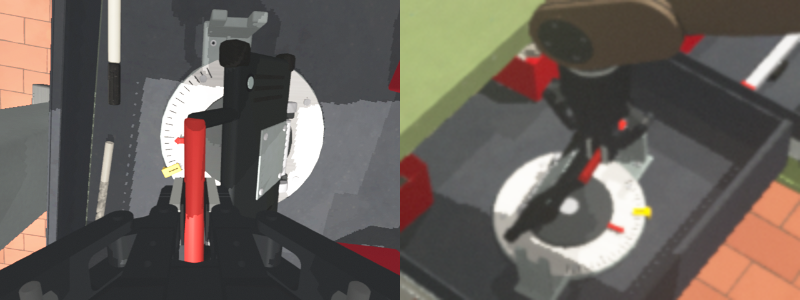

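The tablet is rising between the jaws, and the scene crop shows the pointer at (615,229) and the clip at (642,211). Before going further back I'm checking how near the bench edge is.

```bash
python3 - <<'E'
from h import *
c=ctrl.calibration("wrist");Kw=np.array(c["intrinsics"]);T=np.eye(4);T[:3,:3]=[[-0.134,0.991,-0.001],[0.991,0.134,0.001],[0.001,-0.001,-1.0]];T[:3,3]=[.4962,.2444,.2391]
Ww=T@np.array(c["tool_from_camera"]);c=ctrl.calibration("top");K=np.array(c["intrinsics"]);W=np.linalg.inv(np.array(c["extrinsics"]))
for z in(0,.05,.1,.15,.2): print(z,[onz(K,W,u,v,z).round(3)[:2].tolist() for u,v in((150,146),(300,140))],[onz(Kw,Ww,u,v,z).round(3)[:2].tolist() for u,v in((630,170),(580,330))])
E
```

```text
0 [[0.711, 0.434], [0.715, 0.074]] [[0.783, 0.314], [0.787, 0.15]]
0.05 [[0.697, 0.415], [0.701, 0.071]] [[0.743, 0.313], [0.747, 0.171]]
0.1 [[0.683, 0.397], [0.687, 0.069]] [[0.703, 0.313], [0.707, 0.193]]
0.15 [[0.669, 0.378], [0.673, 0.067]] [[0.664, 0.312], [0.666, 0.214]]
0.2 [[0.655, 0.359], [0.658, 0.064]] [[0.624, 0.312], [0.626, 0.236]]
```

Call:
{"name": "send_rows", "arguments": {
  "steps": [
    [0, 0.009, -0.0085, 0, -1],
    [0, 0.0197, -0.0145, 0, -1],
    [0, 0.031, -0.0195, 0, -1],
    [0, 0.0425, -0.0235, 0, -1],
    [0, 0.0545, -0.0265, 0, -1],
    [0, 0.0665, -0.0287, 0, -1],
    [0, 0.0787, -0.03, 0, -1],
    [0, 0.0907, -0.03, 0, -1],
    [0, 0.1028, -0.0295, 0, -1],
    [0, 0.1147, -0.028, 0, -1],
    [0, 0.1265, -0.025, 0, -1],
    [0, 0.1365, -0.022, 0, -1]
  ]
}}

```text
time: 14.75
eef_pos: [0.6067, 0.2611, 0.185]
tcp_rot: [0.643, 0.766, 0.0, 0.001]
contact_force: [-5.3, -3.0, 5.2]
opening: 0.123
finger_force: 35.4
```

Call:
{"name": "send_rows", "arguments": {
  "steps": [
    [0, 0, 0, 0, -1],
    [0, 0, 0, 0, -1],
    [0, 0, 0, 0, -1]
  ]
}}

```text
time: 15.05
eef_pos: [0.608, 0.2614, 0.1848]
tcp_rot: [0.643, 0.766, 0.003, 0.003]
contact_force: [1.5, -2.3, 6.1]
opening: 0.121
finger_force: 35.3
```

```bash
python3 - <<'E'
from h import *
s,M=pose()
im,K,W=cam("wrist"); im2,K2,W2=cam("scene"); im3,K3,W3=cam("top")
save(im,"w7");save(im2,"s7");save(im3,"t7")
for st,c,r in redblobs(im,15): print(st,c.round(1),"z.015",onz(K,W,*c,.015).round(4))
u,v=proj(K2,W2,[.52,.246,.08]).astype(int)
save(np.hstack([cv2.resize(im,(400,300)),cv2.resize(im2[v-75:v+75,u-100:u+100],(400,300))]),"b7")
E
```

```text
t 15.05 tcp [0.608  0.2614 0.1848] F [ 1.5 -2.3  6.1] open 0.12
[[-0.174, 0.985, 0.008], [0.985, 0.174, 0.0], [-0.001, 0.008, -1.0]]
[ 410    0  106  158 6498] [456.5  64.4] z.015 [0.6905 0.3879 0.015 ]
[469  45  10  15 111] [473.5  51.7] z.015 [0.7001 0.398  0.015 ]
[456  84  13  33 135] [461.8 100.7] z.015 [0.7008 0.3651 0.015 ]
[ 295  188   34  233 7095] [311.2 301.2] z.015 [0.6211 0.1927 0.015 ]
[ 96 214  28   9 211] [109.6 217.6] z.015 [0.456 0.235 0.015]
```

View pics/b7.png

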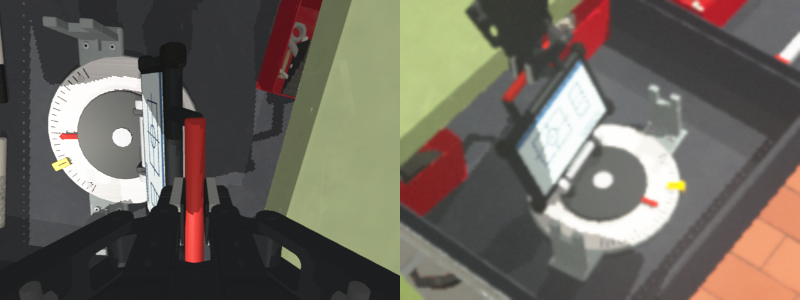

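The tablet is up with its screen to the front: in the wrist half the handle is at (195,190), the pointer at (68,136) and the clip at (62,163), both clear. Next I'm measuring the pointer, clip and tilt numerically.

```bash
cat > m.py <<'E'
from h import *
def yel(im):
    hsv=cv2.cvtColor(im,cv2.COLOR_RGB2HSV)
    y=((hsv[...,0]>20)&(hsv[...,0]<34)&(hsv[...,1]>130)&(hsv[...,2]>120)).astype(np.uint8)
    n,l,st,c=cv2.connectedComponentsWithStats(y); return [(st[i],c[i]) for i in range(1,n) if st[i,4]>10]
O=np.array([.522,.2463])
def ang(p): d=O-p[:2]; return np.round([np.hypot(*d),np.degrees(np.arctan2(d[1],d[0]))],4)
def cross(a,b):
    A=[];B=[]
    for o,d in(a,b):
        d=d/np.linalg.norm(d);P=np.eye(3)-np.outer(d,d);A.append(P);B.append(P@o)
    x=np.linalg.solve(sum(A),sum(B)); return x,[np.linalg.norm(P@x-b) for P,b in zip(A,B)]
def report(names=("wrist","scene","top")):
    for n in names:
        im,K,W=cam(n)
        for st,c in yel(im):
            p=onz(K,W,*c,.012)
            if np.hypot(*(p[:2]-O))<.13: print(n,"yel",st,c.round(1),p.round(4),ang(p))
        for st,c,r in redblobs(im,10):
            p=onz(K,W,*c,.013)
            if np.hypot(*(p[:2]-O))<.1: print(n,"red",st,c.round(1),p.round(4),ang(p))
            elif np.hypot(*(onz(K,W,*c,.18)[:2]-O))<.17: print(n,"handle?",st,np.round(r[0],1),cv2.boxPoints(r).round(1).tolist())
E
python3 - <<'E'
from m import *
report()
im,K,W=cam("wrist"); print(im[210:226,170:220].mean(2).max())
hsv=cv2.cvtColor(im,cv2.COLOR_RGB2HSV)
m=((hsv[...,1]<30)&(hsv[...,2]>215)).astype(np.uint8); m[:,260:]=0
n,l,st,c=cv2.connectedComponentsWithStats(m)
for i in range(1,n):
    if st[i,4]>100: print("white",st[i],c[i].round(1),[onz(K,W,*c[i],z).round(4).tolist() for z in(.01,.02,.03)])
E
```

```text
wrist yel [105 252   8  11  23] [108.3 256.8] [0.4552 0.2018 0.012 ] [ 0.0803 33.6603]
wrist yel [ 83 258  10   5  12] [ 87.8 259.6] [0.4391 0.1967 0.012 ] [ 0.0966 30.9178]
wrist handle? [ 410    0  106  158 6500] [461.7  70.5] [[407.8999938964844, 140.89999389648438], [452.79998779296875, -17.600000381469727], [515.4000244140625, 0.10000000149011612], [470.5, 158.60000610351562]]
wrist handle? [469  45  10  15 113] [473.5  52. ] [[469.0, 45.0], [478.0, 45.0], [478.0, 59.0], [469.0, 59.0]]
wrist handle? [474  65   8   5  12] [477.7  67.4] [[473.79998779296875, 68.5999984741211], [481.0, 65.0], [481.6000061035156, 66.19999694824219], [474.3999938964844, 69.80000305175781]]
wrist handle? [456  84  13  33 135] [462. 100.] [[455.0, 115.0], [465.1000061035156, 83.69999694824219], [469.0, 85.0], [459.0, 116.30000305175781]]
wrist handle? [ 295  188   34  233 7102] [311.5 304. ] [[295.0, 188.0], [328.0, 188.0], [328.0, 420.0], [295.0, 420.0]]
wrist red [ 95 214  29   9 212] [109.4 217.6] [0.455  0.2345 0.013 ] [ 0.068  10.0108]
scene yel [299 299   9   5  30] [303.2 300.3] [0.4455 0.1955 0
[... 1464 characters left out ...]
, 0.2762, 0.03]]
white [244 186   7  36 112] [247.8 201.8] [[0.5585, 0.2646, 0.01], [0.5597, 0.2666, 0.02], [0.5608, 0.2686, 0.03]]
white [225 188   7  79 244] [227.5 227.5] [[0.5455, 0.2414, 0.01], [0.547, 0.2442, 0.02], [0.5486, 0.247, 0.03]]
white [180 205  30  30 697] [194.5 219.5] [[0.5193, 0.2434, 0.01], [0.5217, 0.2461, 0.02], [0.5241, 0.2489, 0.03]]
white [239 215   7  49 171] [241.7 242.2] [[0.5581, 0.2313, 0.01], [0.5593, 0.2344, 0.02], [0.5605, 0.2375, 0.03]]
white [246 226   8  50 234] [249.6 251.6] [[0.5653, 0.2247, 0.01], [0.5663, 0.228, 0.02], [0.5672, 0.2313, 0.03]]
white [242 298   8  31 117] [245.5 314. ] [[0.5693, 0.1698, 0.01], [0.5702, 0.1749, 0.02], [0.571, 0.18, 0.03]]
```

```bash
python3 - <<'E'
from m import *
s,M=pose()
im,K,W=cam("wrist"); im2,K2,W2=cam("scene"); im3,K3,W3=cam("top")
h=cv2.cvtColor(im,cv2.COLOR_RGB2HSV); 
m=((h[...,0]<8)|(h[...,0]>172))&(h[...,1]>150)&(h[...,2]>80)
for r in(189,192,200,230): 
    c=np.flatnonzero(m[r,280:340])+280; print(r,c.min(),c.max())
e=ray(K,W,(np.flatnonzero(m[192,280:340])+280).mean(),189)
print("wrist-scene",cross(e,ray(K2,W2,218.5,257.5)),"wrist-top",cross(e,ray(K3,W3,208.3,169.7)))
# where the model puts it
y=10*np.pi/180; ax=np.array([np.cos(y),np.sin(y)]); n=np.array([-np.sin(y),np.cos(y)])
for t in(1.85,1.92,2.0):
    p=np.array([.522,.2463])+ax*(.035-.151*np.cos(t))+n*.0415; p=np.append(p,.04+.151*np.sin(t)); print(t,p.round(4),[proj(*k,p).round(1) for k in((K,W),(K2,W2),(K3,W3))])
h=cv2.cvtColor(im[235:275,65:125],cv2.COLOR_RGB2HSV); mm=(h[...,1]>90)&(h[...,0]>15)&(h[...,0]<38)
v,u=np.nonzero(mm); r=cv2.minAreaRect(np.c_[u+65,v+235].astype(np.float32)); print(mm.sum(),r,ang(onz(K,W,*r[0],.012)))
E
```

```text
t 15.4 tcp [0.608  0.2614 0.1848] F [ 1.6 -3.1  5.4] open 0.12
[[-0.174, 0.985, 0.008], [0.985, 0.174, 0.001], [-0.001, 0.008, -1.0]]
189 301 327
192 296 328
200 295 328
230 296 328
wrist-scene (array([0.59916539, 0.30708275, 0.1831796 ]), [np.float64(0.0006546180316308743), np.float64(0.0006546180316309848)]) wrist-top (array([0.61886515, 0.28390441, 0.06806975]), [np.float64(0.01670052013559459), np.float64(0.016700520135594865)])
1.85 [0.5902 0.3005 0.1852] [array([281.4, 206. ]), array([223., 257.]), array([181.9, 179.3])]
1.92 [0.6001 0.3022 0.1819] [array([311. , 204.2]), array([219.4, 256.4]), array([181.5, 174.7])]
2.0 [0.6111 0.3042 0.1773] [array([342.2, 201.8]), array([215.5, 256. ]), array([181.3, 169.8])]
372 ((97.10000610351562, 262.20001220703125), (14.758047103881836, 27.72724151611328), 63.43495178222656) [ 0.0909 33.864 ]
```

The triangulated handle end (z 0.183) and its image column both give a tilt of about 1.92. The pointer is at 10.0° and the clip at 33.9°, so I'm swivelling +23.8° about the axis.

Call:
{"name": "send_rows", "arguments": {
  "steps": [
    [0.0046, -0.0001, 0, -3, -1],
    [0.0091, -0.0005, 0, -6, -1],
    [0.0137, -0.0011, 0, -9, -1],
    [0.0182, -0.0019, 0, -12, -1],
    [0.0226, -0.003, 0, -15, -1],
    [0.027, -0.0043, 0, -18, -1],
    [0.0313, -0.0058, 0, -21, -1],
    [0.0352, -0.0074, 0, -23.8, -1],
    [0.0352, -0.0074, 0, -23.8, -1],
    [0.0352, -0.0074, 0, -23.8, -1],
    [0.0352, -0.0074, 0, -23.8, -1]
  ]
}}

```text
time: 16.65
eef_pos: [0.5938, 0.2953, 0.1847]
tcp_rot: [0.471, 0.882, 0.002, 0.003]
contact_force: [-0.1, -1.3, 6.7]
opening: 0.119
finger_force: 35.4
```

```bash
cat >> m.py <<'E'
def look():
    s,M=pose(); im,K,W=cam("wrist"); h=cv2.cvtColor(im,cv2.COLOR_RGB2HSV)
    def box(mask,name,z,rmin,rmax):
        n,l,st,c=cv2.connectedComponentsWithStats(mask.astype(np.uint8))
        P=[]
        for i in range(1,n):
            if st[i,4]<10: continue
            p=onz(K,W,*c[i],z); rr=np.hypot(*(p[:2]-O))
            if rmin<rr<rmax and p[0]<O[0]-.02: P.append(np.argwhere(l==i)[:,::-1])
        if P:
            P=np.vstack(P).astype(np.float32); r=cv2.minAreaRect(P); print(name,len(P),np.round(r[0],1),np.round(r[1],1),ang(onz(K,W,*r[0],z)),"mean",ang(onz(K,W,*P.mean(0),z)))
    box((h[...,1]>90)&(h[...,0]>15)&(h[...,0]<38)&(h[...,2]>100),"clip",.012,.07,.115)
    box(((h[...,0]<8)|(h[...,0]>172))&(h[...,1]>150)&(h[...,2]>80),"ptr",.013,.05,.09)
E
python3 -c "
from m import *
look(); report(('scene','top'))"
```

```text
t 16.65 tcp [0.5938 0.2953 0.1847] F [-0.1 -1.3  6.7] open 0.12
[[-0.557, 0.83, 0.007], [0.83, 0.557, 0.001], [-0.003, 0.006, -1.0]]
clip 410 [ 81.5 217. ] [31. 16.] [ 0.0907 33.3983] mean [ 0.0915 33.8794]
ptr 212 [109.5 219.5] [ 9. 27.] [ 0.0687 34.7508] mean [ 0.0686 34.3453]
scene yel [298 299  10   5  32] [302.8 300.3] [0.4461 0.196  0.012 ] [ 0.091  33.5368]
scene handle? [239 203  31  42 617] [256. 223.] [[233.0, 230.0], [263.0, 200.0], [279.0, 216.0], [249.0, 246.0]]
scene handle? [219 248   6  25  82] [222.1 260.1] [[218.3000030517578, 271.8999938964844], [221.60000610351562, 247.8000030517578], [225.8000030517578, 248.39999389648438], [222.60000610351562, 272.5]]
scene red [289 299   8   2  14] [292.5 299.5] [0.4682 0.2097 0.013 ] [ 0.0651 34.2628]
top yel [247 250   9   9  41] [250.9 254.1] [0.4453 0.1931 0.012 ] [ 0.0933 34.787 ]
top handle? [183 145  11  16 146] [188.  152.5] [[183.0, 145.0], [193.0, 145.0], [193.0, 160.0], [183.0, 160.0]]
top handle? [188 163  19  14 118] [197.3 169.9] [[187.5, 173.1999969482422], [203.60000610351562, 161.6999969482422], [207.10000610351562, 166.60000610351562], [191.0, 178.1999969482422]]
top red [242 242   6   8  18] [244.6 245.3] [0.4662 0.2072 0.013 ] [ 0.0681 34.9734]
```

The pointer is at 34.3° and the clip at 33.9°; the scene and top views agree within about 0.7°. I'm releasing and retreating upward.

Call:
{"name": "send_rows", "arguments": {
  "steps": [
    [0, 0, -0.0015, 0, -1],
    [0, 0, -0.0015, 0, -0.7],
    [0, 0, -0.0015, 0, -0.5],
    [0, 0, -0.0015, 0, -0.4],
    [0, 0, -0.0015, 0, -0.4],
    [0, 0, -0.006, 0, -0.4],
    [0, 0, -0.015, 0, -0.4],
    [0, 0, -0.03, 0, -0.4],
    [0, 0, -0.06, 0, -0.4],
    [0, 0, -0.09, 0, -0.4],
    [0, 0, -0.12, 0, -0.4],
    [0, 0, -0.12, 0, -0.4]
  ]
}}

```text
time: 18.0
eef_pos: [0.5941, 0.2957, 0.3092]
tcp_rot: [0.471, 0.882, 0.005, 0.005]
contact_force: [-0.5, 0.8, 1.3]
opening: 0.305
finger_force: 0.0
```

```bash
python3 - <<'E'
from m import *
look(); report(("scene",))
im,K,W=cam("wrist"); im2,K2,W2=cam("scene")
for st,c,r in redblobs(im,100): print(st,c.round(1),np.round(r[0],1),np.round(r[1],1),r[2], onz(K,W,*c,.182).round(4))
y=np.radians(34.2); ax=np.array([np.cos(y),np.sin(y)]); n=np.array([-ax[1],ax[0]])
for t in(1.85,1.92,2.0):
    for k in(-1,1):
        p=np.append(O+ax*(.035-.151*np.cos(t))+n*.0415*k,.04+.151*np.sin(t)); print(t,p.round(3),proj(K,W,p).round(1),proj(K2,W2,p).round(1))
im3,K3,W3=cam("top")
for st,c,r in redblobs(im3,10):
    if st[0]>330 and c[0]<480 and c[1]>205 and c[1]<300: print("bar cap",st,onz(K3,W3,*c,.02).round(4))
E
```

```text
t 18.0 tcp [0.5941 0.2957 0.3092] F [-0.5  0.8  1.3] open 0.31
[[-0.556, 0.831, 0.012], [0.831, 0.556, 0.004], [-0.004, 0.013, -1.0]]
clip 106 [142. 193.] [22. 10.] [ 0.0904 33.8554] mean [ 0.0904 33.9719]
ptr 113 [162.5 193.5] [ 5. 19.] [ 0.0682 34.2328] mean [ 0.0678 34.3285]
scene yel [298 299  10   5  32] [302.8 300.3] [0.4461 0.196  0.012 ] [ 0.091  33.5368]
scene handle? [229 203  41  42 792] [253.8 225.8] [[228.5, 233.5], [263.6000061035156, 201.1999969482422], [279.20001220703125, 218.10000610351562], [244.10000610351562, 250.39999389648438]]
scene handle? [219 238  10  35 178] [223.6 255.2] [[217.89999389648438, 271.79998779296875], [223.60000610351562, 237.60000610351562], [229.1999969482422, 238.5], [223.5, 272.79998779296875]]
scene red [289 299   7   2  13] [292.2 299.5] [0.4688 0.21   0.013 ] [ 0.0644 34.3498]
[ 391  128  104  108 3395] [440.2 169.9] [440.3 173.5] [ 42.1 124.3] 37.66562271118164 [0.637  0.3751 0.182 ]
[ 303  162   19  144 2327] [312.6 232.4] [312.  233.5] [143.  18.] 90.0 [0.5928 0.2967 0.182 ]
[156 193  20   6 107] [165.4 195.4] [165.5 195.5] [ 5. 19.] 90.0 [0.501  0.2647 0.182 ]
[ 259  344   65   71 2116] [289.1 377.4] [285.7 383. ] [37.7 78.5] 33.6900634765625 [0.6393 0.1967 0.182 ]
1.85 [0.609 0.255 0.185] [297.9 295.7] [230.2 241. ]
1.85 [0.562 0.324 0.185] [295.8 172.1] [225.5 269.4]
1.92 [0.617 0.261 0.182] [312.7 293.6] [226.1 241.8]
1.92 [0.57  0.329 0.182] [311.9 171.5] [221.2 270.2]
2.0 [0.626 0.267 0.177] [328.7 290.9] [221.5 243. ]
2.0 [0.58  0.336 0.177] [329.3 170.6] [216.5 271.3]
bar cap [464 244   5  10  35] [ 0.4453 -0.3019  0.02  ]
bar cap [352 247   4  10  37] [ 0.4457 -0.0448  0.02  ]
```

```bash
python3 -c "
from h import *
print(ctrl.sign_off())"
```

```text
the job is handed in; nothing more can be done
None
```

The job is handed in at about 18 s: the bar lies in the front of the right-hand drawer, the tablet measures about 1.92 rad (20° past upright), and the pointer is within about 0.5° of the clip; the sign-off returned no verdict.

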